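# Clamp a tube rack in the capping press with its tab-lock knob

### The arm

A 6-joint arm with a two-finger parallel gripper is mounted at the origin on the work surface. World frame = base frame: x ahead of the robot, y to its left, z up, the work surface at z = 0. Lengths are in m, angles in rad, forces in N, time in s.
With the tool pointing down it reaches from about 0.35 to 0.975 m from the base axis. Payload 4.9 kg.
Tool frame: the origin (TCP) lies at the very end of the fingers, on their centre line; the grasp point (between the pads) lies 19 mm behind it; z points along the fingers, y is the line along which they close (so a half turn about z gives the same grasp; the last joint's range is limited). The gripper opens to 85 mm and grips with 20 to 120 N. Pads are 22 mm wide; open, the fingers measure 114 mm over their backs; the gripper's body (76 mm by 85 mm) begins 54 mm behind the grasp point. The pads swing forward as they close: fully open they stand 13 mm farther back than shut.
Start: joints at [-1.251, 0.053, 1.613, -0, 1.476, -0.119], TCP at [0.266, -0.566, 0.231] pointing down, gripper open.
Joint ranges: [-3.01, 3.01], [-1.01, 2.22], [0.06, 2.58], [-1.02, 4.17], [0.09, 2.62], [-3.14, 3.14]. Speed limits (rad/s): [2.57, 2.57, 3.14, 3.14, 3.14, 3.14].

### API

Orientations are given as a rotation vector (axis times angle).
In Python, from station import ctrl gives the robot as it stands.
- The arm moves only by the tool jog_arm, never from a script. Its argument "plan" is a list of rows, each a list of 7 numbers: the shift along the tool's x, y, z in units of 0.02 m (1.0 is 0.02 m), then the turn, a rotation vector about the tool's x, y, z in units of 45 degrees (1.0 is 45 degrees), then the opening, from -1 (shut) to 1 (fully open). A call has 1 to 8 rows; each row shifts and turns the commanded pose from where the row before left it, along the tool's axes as they then stand; what a row does not reach is not made up. A row lasts 1/10 s, in which the tool goes at most 50 mm and 8.59 degrees, less where a joint would pass 70% of its speed; a pose out of reach is approached as far as the arm can. A call with a number of a shift or a turn outside -1 to 1 is refused whole. A call with a gripper value outside its range is refused whole. The fingers move at their own pace and stop on an object; "grip_force" is the grip in N (left out, the last holds). Time passes only in rows, so rows that do not move let the fingers close. It gives the time, the measured TCP pose, the force, the opening and the grip force at its end, in the units of the state.
- ctrl.get_obs(): the state, without advancing time (a new reading comes with each control period).
- ctrl.get_image(name): name is "scene" or "top"; returns (picture, depth): 480x640x3 uint8, red, green, blue; 480x640 float32, m along the optical axis (not along the pixel's ray), 0 where there is no reading.
- ctrl.camera_info(name): a dict with "camera_matrix" (3x3 intrinsics, pixels), "rvec" (rotation vector, rad) and "tvec" (3), from world to camera coordinates, as OpenCV has them. Camera axes: x right, y down, z forward; pixel columns grow to the right and rows downward; lengths in m; the calibration is good to about 2 mm. A picture is of the moment at which its call begins. camera_info takes no time and is no camera call.
- ctrl.finish_job(): hands the job in; it is judged then, once.
The state is a dict: "t": time; "q": joint angles; "dq": joint speeds; "effort": joint torques, N m; "tool_pos": TCP position; "tool_rot": TCP orientation; "contact_force": force on the tool from outside, world axes, zero at the start; "wrist_torque": the same for the moment, N m; "opening": finger opening in m; "grip_force": force on a finger pad.
Only numpy, scipy, OpenCV 4.12 (cv2) and the standard library are available. Lean on these libraries where they do the work, as an engineer would, in place of code of your own. Each camera call takes 0.05 s, during which the arm holds its last target. There are 200 camera calls.

### The job

Slide the capping press's sled, which carries a blue rack of tubes, fully home under the press head by its upright handle. Then pinch the two release tabs on the sides of the knob on top of the press, turn the knob clockwise (seen from above) until it stops tight, and let go so that both tabs spring back out and lock it. Leave the other things on the bench where they are.

Things in the scene. Friction and masses are not known exactly. Their poses are not given: they have to be found in the camera images.
- press: The capping press, fixed to the bench: white base plate 144 mm (its x) by 255 mm (its y, from -85 to +170) and 22 mm high, four slim steel columns and a white bridge (144 mm x by 88 mm y, top 118 mm above the bench) with the knob on it. Origin on the bench, directly under the knob's axis; z up. The sled comes out towards the press's +y.
- sled (a joint): Slide of the sled in the press, in m: 0 = fully out, 0.100 = fully home at its stop; it grows towards the press's -y. Sliding friction about 2 N, stays where it is left. The sled is an aluminium plate with a blue tube rack (white caps up to 67 mm above the bench) between two aluminium end lips (top 76 mm). While it is not home its lip blocks the press head from going down, so the knob stops after about 0.5 rad.
- sled_handle (a point): Middle of the top edge of the sled's handle, 92 mm above the bench: an upright black fin 14 mm thick (press x), 40 mm long (press y) and 62 mm tall (from 30 to 92 mm), on the sled's outer end, 105 mm in press +y from the rack's centre. Axes as the press's. With the sled home it stands 105 mm in press +y from the knob's axis, 61 mm clear of the bridge.
- knob (a joint): Turn of the knob in rad: 0 = head up, as it starts; grows clockwise seen from above; hard stop at about 1.33 (head fully down on the caps). Friction about 0.12 N m. It is locked at 0 by both tabs, and turns only while BOTH tabs are pressed in by more than 4 mm; if let go in between it stays, but does not lock. In the last part, from about 1.26 to the stop, the tabs can spring out again and lock it.
- knob_grip (a point): Point on the knob's vertical axis, 156 mm above the bench, at the height to pinch. It turns with the knob: its x axis is the line through the two tabs (tab a on +x, tab b on -x), z up. The knob is black, 64 mm long along its y, 46 mm wide along its x, its top 176 mm above the bench, on a round aluminium collar 84 mm across whose top is 132 mm above the bench. At joint 0 the x axis points 0.65 rad anticlockwise of press +y, at the stop about 0.68 rad clockwise of it.
- tab_a_pad (a point): Centre of the outer face of the first release tab: a grey ribbed upright paddle 22 mm wide and 33 mm tall (134 to 167 mm above the bench), standing proud on the knob's +x side, 34 mm from its axis when out (69 mm over both tabs and their ribs), 25 mm when fully pressed.
- tab_b_pad (a point): The same point on the opposite tab, on the knob's -x side.
- tab_a (a joint): How far the first tab is pressed in towards the knob's axis, in m: 0 = sprung out, 0.009 = fully in. Spring 2 N at the start, 5.6 N fully in. Free (knob unlocked on this side) from 0.004 on. Both tabs must be pressed about equally, so pinch centred on the axis.
- tab_b (a joint): The same for the second tab.
- rack_near: Bystander: blue tube rack 85 x 125 x 26 mm with a few white tubes, beyond the press; origin under its centre.
- rack_far: Bystander: blue tube rack 85 x 125 x 26 mm with tubes, on the left of the bench; origin under its centre.
- bottle: Bystander: amber bottle 64 mm across, 120 mm tall, standing at the press's -y end; origin under its centre.
- tip_box: Bystander: grey tip box with clear lid, 85 x 120 x 53 mm, on the robot's side of the press; origin under its centre.
- rack_cover: Bystander: clear rack cover 88 x 128 x 19 mm, beyond the press; origin under its centre.
- marker: Bystander: white marker pen with black cap, about 137 mm long and 14 mm thick, lying on the robot's side of the sled; origin under the white part's centre.
- rack_stack: Bystander: stack of four closed rack boxes, 88 x 128 x 168 mm, on the right of the bench; origin under its centre.

How it is judged:
By the outcome, as a careful person would: the job done as asked, in the order asked, and still so for the second after the job is handed in, with the robot touching nothing.
It also fails if it takes over 53 s, if anything falls off the work surface, if the arm or the gripper's body presses on something with over 40 N, if the wrist force passes 120 N, or if a joint passes its speed limit or range.

## Working session

There is one attempt and no reset: what is moved stays moved. The work goes in short steps, Python scripts to look and compute and a tool call to move; the robot and the scene stay as the last step left them, time stands still between calls to the robot, and variables do not carry over. Pictures are saved under pics/ and viewed, at most 10 in all, crops included, and the job is handed in when it is done.

Besides the shell and the picture viewer there is one more tool, called after "Emit:" as a command line: name --pt "numbers of a row" for each row, then --argument value for the rest. jog_arm: Moves the arm, as the interface text tells. Shifts and turns lie within -1 to 1; 1 stands for 0.02 m of shift or 45 degrees of turn. Its arguments: {"type":"object","properties":{"plan":{"type":"array"},"grip_force":{"type":"number"}},"required":["plan"]}

```bash
ls; mkdir -p pics; python3 - <<'E'
from station import ctrl
import cv2,numpy as np
for n in ("scene","top"):
    im,d=ctrl.get_image(n); cv2.imwrite(f"pics/{n}0.png",im[:,:,::-1]); np.savez(f"pics/{n}0.npz",im=im,d=d)
    c=ctrl.camera_info(n); print(n,c)
o=ctrl.get_obs(); print(o)
E
```

```text
pics
scene {'camera_matrix': array([[619.85040311,   0.        , 307.68223979],
       [  0.        , 619.85040311, 241.37198219],
       [  0.        ,   0.        ,   1.        ]]), 'rvec': array([ 2.39179876,  0.79066925, -0.26848859]), 'tvec': array([-0.41196866, -0.21269355,  2.15369472])}
top {'camera_matrix': array([[612.92554226,   0.        , 327.35451965],
       [  0.        , 612.92554226, 239.0232448 ],
       [  0.        ,   0.        ,   1.        ]]), 'rvec': array([ 2.15479405, -2.21184504,  0.06798117]), 'tvec': array([-0.00487317,  0.52692271,  1.51475009])}
{'t': 0.1, 'q': array([-1.25096086e+00,  5.33212917e-02,  1.61418266e+00,  2.45628559e-05,
        1.47605196e+00, -1.18998509e-01]), 'dq': array([-0.00026994, -0.0016323 , -0.0036785 ,  0.00195028,  0.00069459,
       -0.00094876]), 'effort': array([-1.66078986e-03, -3.94902813e+01, -3.71365535e+01, -2.29030702e-04,
        3.89813547e-03, -1.18711986e-05]), 'tool_pos': array([ 0.26537375, -0.56521374,  0.23015159]), 'tool_rot': array([-3.06436331e+00, -6.83371715e-01,  2.70776609e-04]), 'contact_force': array([-0.09652977, -1.03607789, -1.17661021]), 'wrist_torque': array([-0.00385012,  0.03220926, -0.03574377]), 'grip_force': 0.0, 'opening': 0.08551451487388896}
```

View pics/scene0.png

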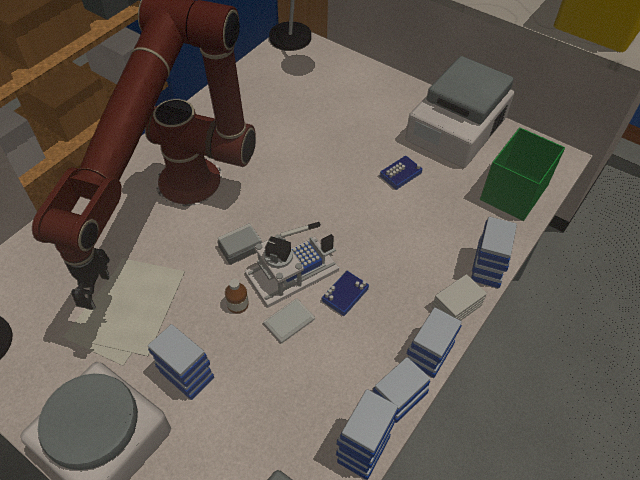

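View pics/top0.png

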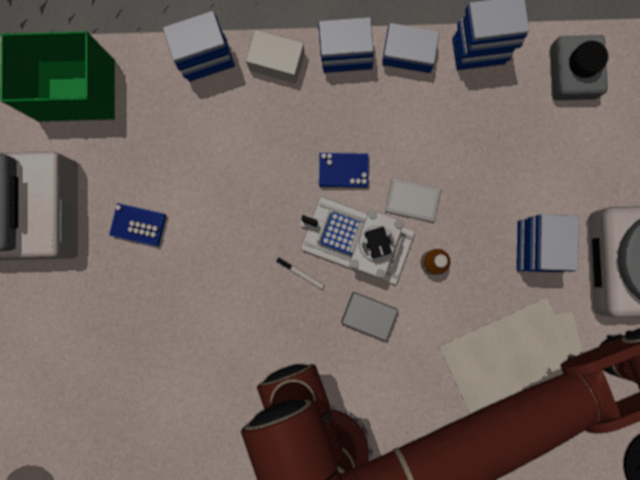

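The scene view shows the press at (290,265), with its knob at (278,248) and handle at (327,242). In the top view the knob is at (378,242), the handle at (309,221), the marker at (300,273), the bottle at (437,262) and the tip box at (370,316).

```bash
cat > h.py <<'E'
import cv2,numpy as np
from station import ctrl
def cast(name,px,z):
    c=ctrl.camera_info(name);R=cv2.Rodrigues(c["rvec"])[0];t=c["tvec"]
    o=-R.T@t
    p=cv2.undistortPoints(np.float64(px).reshape(-1,1,2),c["camera_matrix"],None).reshape(-1,2)
    d=np.c_[p,np.ones(len(p))]@R
    return o+d*((z-o[2])/d[:,2])[:,None]
def cloud(name,d):
    c=ctrl.camera_info(name);R=cv2.Rodrigues(c["rvec"])[0];K=c["camera_matrix"]
    v,u=np.mgrid[:480,:640]
    P=np.stack([(u-K[0,2])/K[0,0]*d,(v-K[1,2])/K[1,1]*d,d],-1)
    return (P-c["tvec"])@R
E
python3 - <<'E'
from h import *
for n,(x0,y0,x1,y1) in dict(top=(290,190,450,310),scene=(210,210,370,330)).items():
    f=np.load(f"pics/{n}0.npz");im=f["im"]
    cv2.imwrite(f"pics/{n}c.png",cv2.resize(im[y0:y1,x0:x1,::-1],(800,600),interpolation=cv2.INTER_CUBIC))
f=np.load("pics/top0.npz");im,d=f["im"],f["d"];P=cloud("top",d)
g=im.max(2)
for nm,(x0,y0,x1,y1),z0,z1 in (("knob",(350,215,410,270),.16,.19),("handle",(295,205,325,235),.08,.105),("bridge",(340,195,420,290),.105,.126),("collar",(345,210,415,275),.127,.137)):
    m=np.zeros(g.shape,bool);m[y0:y1,x0:x1]=1;m&=(P[...,2]>z0)&(P[...,2]<z1)
    if nm in("knob","handle"): m&=g<70
    q=P[m];u=np.argwhere(m)[:,::-1]
    r=cv2.minAreaRect(np.float32(q[:,:2]*1000));print(nm,len(q),q.mean(0),r,u.mean(0))
E
```

```text
knob 570 [ 0.50560099 -0.13230268  0.17501881] ((504.8774108886719, -131.84295654296875), (63.35315704345703, 64.22225189208984), 17.00511360168457) [377.77894737 242.25438596]
handle 93 [0.56750924 0.02316834 0.09163884] ((567.776123046875, 23.3660831451416), (38.26777648925781, 13.246753692626953), 68.5431137084961) [309.17204301 220.27956989]
bridge 1269 [ 0.50440447 -0.13224268  0.11797211] ((505.769287109375, -133.41311645507812), (88.0495834350586, 144.32156372070312), 68.18537902832031) [375.93065406 244.35066982]
collar 301 [ 0.50104987 -0.12646208  0.13176408] ((506.1860656738281, -133.26669311523438), (82.45440673828125, 123.72953033447266), 69.15396118164062) [373.910299   245.47508306]
```

View pics/topc.png

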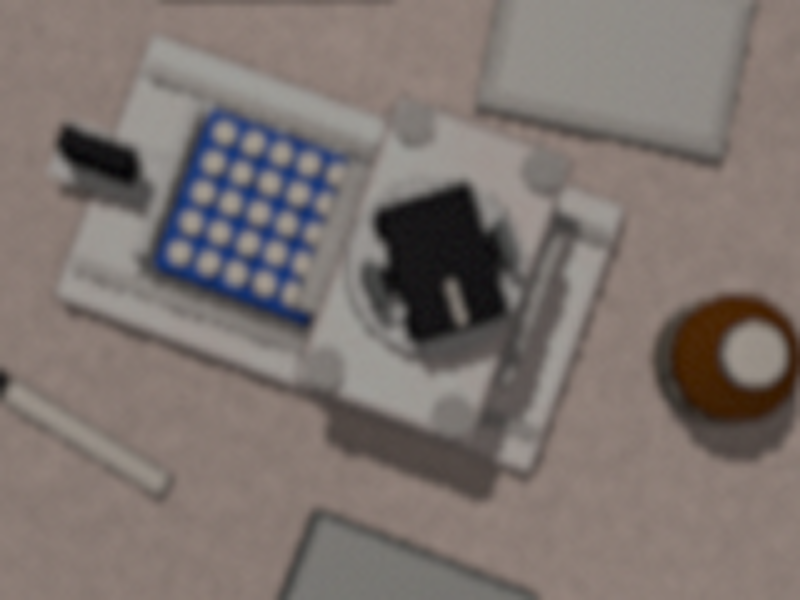

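View pics/scenec.png

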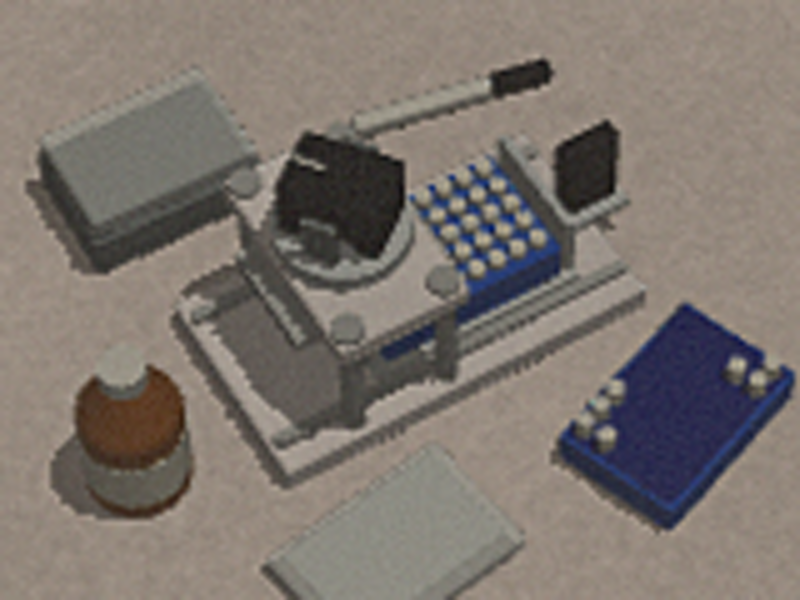

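The press +y axis points about 68.2° in world, the knob axis is near (0.5055, -0.1325), and the handle is 168 mm from it. That puts the sled at about 0.037, so it needs about 63 mm of push. Next I'll refine these values and work out the first move.

```bash
cat >> h.py <<'E'
from scipy.spatial.transform import Rotation as Rn
def go(p,yaw,half=True):
    "units (shift in current tool axes; turn about tool z) to bring TCP to p with tool y along yaw (deg)"
    o=ctrl.get_obs();R=Rn.from_rotvec(o["tool_rot"]).as_matrix()
    cy=np.degrees(np.arctan2(R[1,1],R[0,1]));dy=yaw-cy
    dy=(dy+90)%180-90 if half else (dy+180)%360-180
    print("t",o["t"],"pos",o["tool_pos"].round(4),"tooly",cy.round(2),"tilt",R[:,2].round(4),"q6",o["q"][5].round(3),"open",o["opening"],"F",o["contact_force"].round(1),"grip",o["grip_force"])
    e=np.array(p)-o["tool_pos"]
    print("shift units before turn",(R.T@e/.02).round(2),"turn units",(-dy/45).round(3))
    Rf=R@Rn.from_rotvec([0,0,np.radians(-dy)]).as_matrix()
    print("shift units after turn",(Rf.T@e/.02).round(2))
E
python3 - <<'E'
from h import *
go([.5677,.0232,.231],-21.8)
# scene-camera check of knob & handle
f=np.load("pics/scene0.npz");im,d=f["im"],f["d"];P=cloud("scene",d);g=im.max(2)
for nm,(x0,y0,x1,y1),z0,z1 in (("knob",(255,225,300,270),.172,.18),("handle",(315,225,340,260),.088,.096),("bridge",(250,235,310,290),.113,.122)):
    m=np.zeros(g.shape,bool);m[y0:y1,x0:x1]=1;m&=(P[...,2]>z0)&(P[...,2]<z1)
    if nm!="bridge":m&=g<75
    q=P[m];print(nm,len(q),q.mean(0),cv2.minAreaRect(np.float32(q[:,:2]*1000)))
f=np.load("pics/top0.npz");im,d=f["im"],f["d"];P=cloud("top",d);g=im.max(2)
m=(P[...,2]>.171)&(P[...,2]<.18)&(g<60);m[:215]=0;m[270:]=0
m=cv2.morphologyEx(m.astype(np.uint8),cv2.MORPH_OPEN,np.ones((9,9)))>0
q=P[m];print("knob core",len(q),q.mean(0),cv2.minAreaRect(np.float32(q[:,:2]*1000)))
E
```

```text
t 0.1 pos [ 0.2654 -0.5652  0.2302] tooly -64.86 tilt [-6.0e-04  1.9e-03 -1.0e+00] q6 -0.119 open 0.08551451487388896 F [-0.1 -1.  -1.2] grip 0.0
shift units before turn [ 26.18 -20.21   0.  ] turn units -0.957
shift units after turn [32.93  3.11  0.  ]
knob 212 [ 0.50781519 -0.13579675  0.17564481] ((507.8434143066406, -135.40890502929688), (63.57928466796875, 50.348331451416016), 17.630352020263672)
handle 35 [0.57139714 0.02154602 0.09177455] ((571.5169677734375, 19.899137496948242), (38.63079833984375, 14.764058113098145), 65.12945556640625)
bridge 414 [ 0.52344728 -0.15080181  0.11780911] ((507.3353271484375, -135.1349334716797), (88.90258026123047, 147.51316833496094), 67.3841552734375)
knob core 0 [nan nan nan] ((0.0, 0.0), (0.0, 0.0), 0.0)<stdin>:12: RuntimeWarning: Mean of empty slice.
  ret = um.true_divide(
```

Emit:
jog_arm --pt "1 -0.8 0 0 0 -0.19 1" --pt "1 -0.7 0 0 0 -0.19 1" --pt "1 -0.5 0 0 0 -0.19 1" --pt "1 -0.3 0 0 0 -0.19 1" --pt "1 -0.1 0 0 0 -0.19 1" --pt "1 0 0 0 0 0 1" --pt "1 0 0 0 0 0 1" --pt "1 0 0 0 0 0 1"

```text
t: 0.9
tool_pos: [0.3332, -0.4048, 0.2311]
tool_rot: [-2.608, -1.75, -0.0]
contact_force: [-0.4, -0.3, 0.4]
opening: 0.0853
grip_force: 0.0
```

```bash
python3 -c "
from h import *
go([.5690,.0225,.231],-21.8)"
```

```text
t 0.9 pos [ 0.3332 -0.4048  0.2311] tooly -22.27 tilt [-2.e-04  3.e-04 -1.e+00] q6 -0.635 open 0.08528211879134467 F [-0.4 -0.3  0.4] grip 0.0
shift units before turn [2.424e+01 2.810e+00 1.000e-02] turn units -0.01
shift units after turn [2.421e+01 3.010e+00 1.000e-02]
```

Emit:
jog_arm --pt "1 0.12 0 0 0 -0.01 1" --pt "1 0.12 0 0 0 0 1" --pt "1 0.12 0 0 0 0 1" --pt "1 0.12 0 0 0 0 1" --pt "1 0.12 0 0 0 0 1" --pt "1 0.12 0 0 0 0 1" --pt "1 0.12 0 0 0 0 1" --pt "1 0.12 0 0 0 0 1"

```text
t: 1.7
tool_pos: [0.4102, -0.2632, 0.2311]
tool_rot: [-2.601, -1.761, 0.0]
contact_force: [-0.2, -1.0, 0.3]
opening: 0.0853
grip_force: 0.0
```

Emit:
jog_arm --pt "1 0.12 0 0 0 0 1" --pt "1 0.12 0 0 0 0 1" --pt "1 0.12 0 0 0 0 1" --pt "1 0.12 0 0 0 0 1" --pt "1 0.12 0 0 0 0 1" --pt "1 0.12 0 0 0 0 1" --pt "1 0.12 0 0 0 0 1" --pt "1 0.12 0 0 0 0 1"

```text
t: 2.5
tool_pos: [0.4869, -0.1216, 0.2312]
tool_rot: [-2.601, -1.761, 0.0]
contact_force: [-0.6, 0.3, -0.6]
opening: 0.0854
grip_force: 0.0
```

Emit:
jog_arm --pt "1 0.12 0 0 0 0 1" --pt "1 0.12 0 0 0 0 1" --pt "1 0.12 0 0 0 0 1" --pt "1 0.12 0 0 0 0 1" --pt "1 0.12 0 0 0 0 1" --pt "1 0.12 0 0 0 0 1" --pt "1 0.12 0 0 0 0 1" --pt "0 0 0 0 0 0 1"

```text
t: 3.3
tool_pos: [0.5543, 0.003, 0.2311]
tool_rot: [-2.598, -1.765, -0.0]
contact_force: [-0.7, -1.1, -0.3]
opening: 0.0856
grip_force: 0.0
```

```bash
python3 -c "
from h import *
go([.5690,.0225,.050],-21.8)
im,d=ctrl.get_image('scene');cv2.imwrite('pics/s1.png',cv2.resize(im[170:320,220:420,::-1],(800,600),interpolation=cv2.INTER_CUBIC))"
```

```text
t 3.3 pos [0.5543 0.003  0.2311] tooly -21.64 tilt [-2.e-04  5.e-04 -1.e+00] q6 0.248 open 0.08560868404262477 F [-0.7 -1.1 -0.3] grip 0.0
shift units before turn [1.17 0.33 9.06] turn units 0.004
shift units after turn [1.17 0.32 9.06]
```

View pics/s1.png

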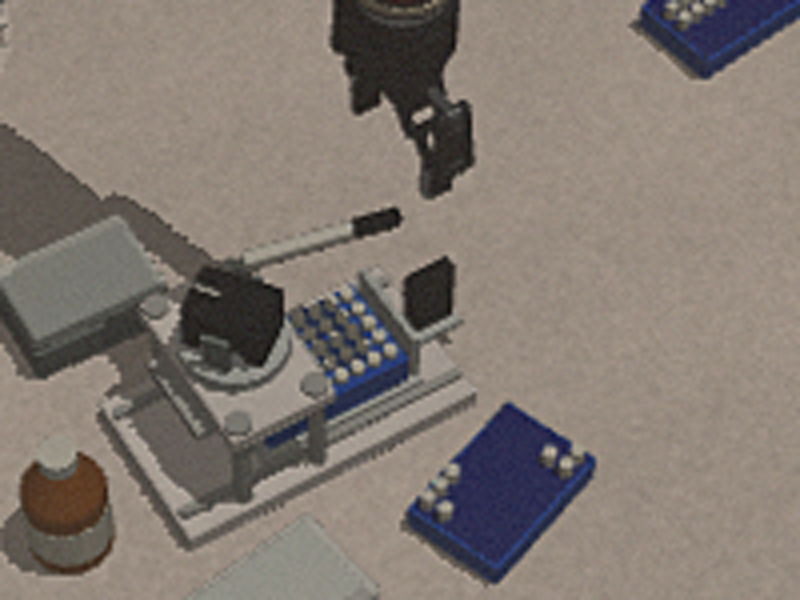

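The fingers hang above the fin in the crop (fin near (430,290), fingers near (440,150)), aligned along press x. I'll move over it and descend.

Emit:
jog_arm --pt "1 0.32 0 0 0 0 1" --pt "0.2 0 1 0 0 0 1" --pt "0 0 1 0 0 0 1" --pt "0 0 1 0 0 0 1" --pt "0 0 1 0 0 0 1" --pt "0 0 1 0 0 0 1" --pt "0 0 1 0 0 0 1" --pt "0 0 1 0 0 0 1"

```text
t: 4.15
tool_pos: [0.5683, 0.0202, 0.0906]
tool_rot: [2.601, 1.761, -0.001]
contact_force: [-0.1, -0.6, 0.9]
opening: 0.0858
grip_force: 0.0
```

Emit:
jog_arm --pt "0 0 1 0 0 0 1" --pt "0 0 0.9 0 0 0 1" --pt "0 0 0 0 0 0 1" --pt "0 0 0 0 0 0 -1" --pt "0 0 0 0 0 0 -1" --pt "0 0 0 0 0 0 -1" --pt "0 0 0 0 0 0 -1" --pt "0 0 0 0 0 0 -1" --grip_force 25

```text
t: 4.95
tool_pos: [0.5685, 0.0213, 0.054]
tool_rot: [-2.598, -1.763, 0.001]
contact_force: [-6.7, 1.1, 16.3]
opening: 0.0135
grip_force: 29.5
```

```bash
python3 -c "
from h import *
go([.5455,-.0360,.050],-21.8)"
```

```text
t 4.95 pos [0.5685 0.0213 0.054 ] tooly -21.67 tilt [-1.3e-03  8.0e-04 -1.0e+00] q6 0.284 open 0.013545736633848799 F [-6.7  1.1 16.3] grip 29.465185403823853
shift units before turn [-3.09 -0.01  0.2 ] turn units 0.003
shift units after turn [-3.09 -0.    0.2 ]
```

Emit:
jog_arm --pt "0 0 -0.2 0 0 0 -1" --pt "-0.4 0 0 0 0 0 -1" --pt "-0.4 0 0 0 0 0 -1" --pt "-0.4 0 0 0 0 0 -1" --pt "-0.4 0 0 0 0 0 -1" --pt "-0.4 0 0 0 0 0 -1" --pt "-0.4 0 0 0 0 0 -1" --pt "-0.3 0 0 0 0 0 -1"

```text
t: 5.75
tool_pos: [0.548, -0.0293, 0.0544]
tool_rot: [-2.599, -1.763, 0.0]
contact_force: [7.3, -0.6, -15.4]
opening: 0.0136
grip_force: 27.0
```

```bash
python3 -c "
from h import *
go([.5455,-.0360,.050],-21.8)"
```

```text
t 5.75 pos [ 0.548  -0.0293  0.0544] tooly -21.7 tilt [-4.e-04  6.e-04 -1.e+00] q6 0.189 open 0.013607284192517478 F [  7.3  -0.6 -15.4] grip 27.00903743505478
shift units before turn [-0.36  0.01  0.22] turn units 0.002
shift units after turn [-0.36  0.01  0.22]
```

Emit:
jog_arm --pt "-0.15 0 0.1 0 0 0 -1" --pt "-0.15 0 0 0 0 0 -1" --pt "-0.1 0 0 0 0 0 -1" --pt "0 0 0 0 0 0 -1"

```text
t: 6.15
tool_pos: [0.5451, -0.0367, 0.0543]
tool_rot: [-2.599, -1.764, 0.002]
contact_force: [2.3, -0.5, -11.0]
opening: 0.0135
grip_force: 28.0
```

Emit:
jog_arm --pt "-0.1 0 0 0 0 0 -1" --pt "0 0 0 0 0 0 -1"

```text
t: 6.35
tool_pos: [0.5444, -0.0385, 0.0544]
tool_rot: [-2.598, -1.764, 0.002]
contact_force: [1.7, 1.4, -11.5]
opening: 0.0139
grip_force: 27.6
```

Emit:
jog_arm --pt "-0.1 0 0 0 0 0 -1" --pt "0 0 0 0 0 0 -1"

```text
t: 6.55
tool_pos: [0.5444, -0.0386, 0.0544]
tool_rot: [-2.597, -1.762, -0.004]
contact_force: [4.7, 7.5, -14.5]
opening: 0.0135
grip_force: 27.3
```

Emit:
jog_arm --pt "-0.1 0 0 0 0 0 -1" --pt "0 0 0 0 0 0 -1"

```text
t: 6.75
tool_pos: [0.5444, -0.0387, 0.0545]
tool_rot: [-2.596, -1.761, -0.009]
contact_force: [8.9, 14.3, -14.5]
opening: 0.0137
grip_force: 27.1
```

Emit:
jog_arm --pt "0.05 0 0 0 0 0 1" --pt "0 0 0 0 0 0 1" --pt "0 0 0 0 0 0 1" --pt "0 0 0 0 0 0 1" --pt "0 0 -1 0 0 0 1" --pt "0 0 -1 0 0 0 1" --pt "0 0 -1 0 0 0 1" --pt "0 0 -1 0 0 0 1"

```text
t: 7.55
tool_pos: [0.5442, -0.0417, 0.1366]
tool_rot: [2.599, 1.764, 0.0]
contact_force: [-0.0, 0.0, -0.1]
opening: 0.0856
grip_force: 0.0
```

Emit:
jog_arm --pt "0 0 -1 0 0 0 1" --pt "0 0 -1 0 0 0 1" --pt "0 0 -1 0 0 0 1" --pt "0 0 -1 0 0 0 1" --pt "0 0 -1 0 0 0 1"

```text
t: 8.05
tool_pos: [0.5441, -0.0417, 0.2367]
tool_rot: [2.599, 1.764, 0.001]
contact_force: [-0.7, -0.3, -0.8]
opening: 0.0852
grip_force: 0.0
```

```bash
python3 -c "
from h import *
go([.5065,-.1335,.235],105.4)
for n,b in (('top',(295,205,325,245)),('scene',(295,225,335,260))):
    im,d=ctrl.get_image(n);np.savez('pics/%s2.npz'%n,im=im,d=d);P=cloud(n,d);g=im.max(2)
    x0,y0,x1,y1=b
    cv2.imwrite('pics/%s2.png'%n,cv2.resize(im[180:330,220:420,::-1] if n=='scene' else im[175:325,270:470,::-1],(800,600),interpolation=cv2.INTER_CUBIC))
    m=(P[...,2]>.086)&(P[...,2]<.097)&(g<75)&(P[...,0]>.5)&(P[...,0]<.6)&(P[...,1]>-.08)&(P[...,1]<.06)
    q=P[m];print(n,len(q),q.mean(0))
"
```

```text
t 8.05 pos [ 0.5441 -0.0417  0.2367] tooly -21.68 tilt [ 7.e-04 -5.e-04 -1.e+00] q6 0.166 open 0.08520981433522272 F [-0.7 -0.3 -0.8] grip 0.0
shift units before turn [-4.96 -0.05  0.09] turn units 1.176
shift units after turn [-3.03  3.92  0.09]
top 0 [nan nan nan]
scene 52 [ 0.54624798 -0.03911035  0.09161654]<string>:9: RuntimeWarning: Mean of empty slice.
  ret = um.true_divide(
```

View pics/scene2.png

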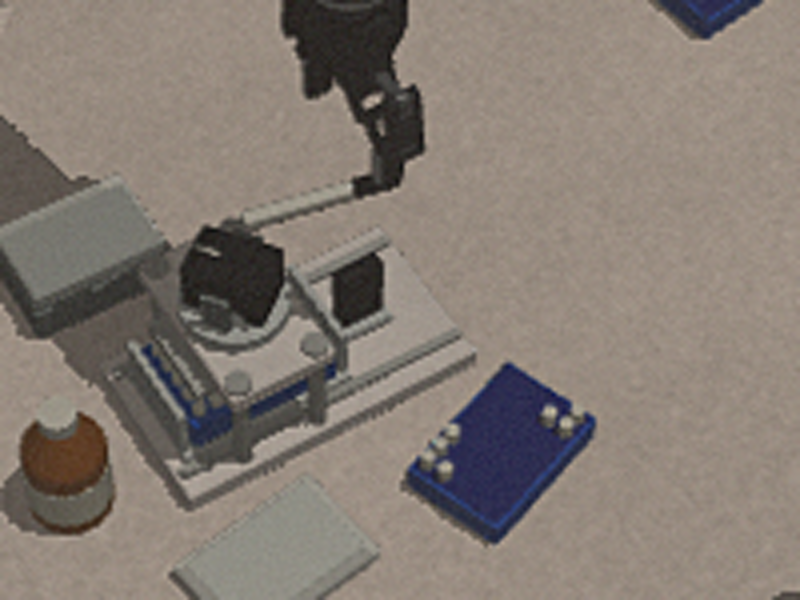

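The sled is home: it hit its stop with force rising, and the fin now sits about 105 mm from the knob axis. In the crop the rack is under the head and the fin is at (357,288). The knob axis estimate, corrected using the fin grasp, is (0.5059, -0.1338).

Emit:
jog_arm --pt "-1 0 0 0 0 0 1" --pt "-1 0 0 0 0 0 1" --pt "-1 0 0 0 0 0 1" --pt "-1 0 0 0 0 0 1" --pt "-0.9 0 0 0 0 0.17 1" --pt "0 0 0 0 0 0.17 1" --pt "0 0 0 0 0 0.17 1" --pt "0 0 0 0 0 0.17 1"

```text
t: 8.95
tool_pos: [0.5074, -0.1327, 0.234]
tool_rot: [-2.975, -1.006, 0.002]
contact_force: [0.4, -0.1, 0.5]
opening: 0.0854
grip_force: 0.0
```

Emit:
jog_arm --pt "0 0 0 0 0 0.17 1" --pt "0 0 0 0 0 0.17 1" --pt "0 0 0 0 0 0.15 1" --pt "0 0 0 0 0 0 1"

```text
t: 9.35
tool_pos: [0.5075, -0.1324, 0.2341]
tool_rot: [-3.112, -0.429, 0.002]
contact_force: [-0.9, -1.1, -0.7]
opening: 0.0849
grip_force: 0.0
```

```bash
python3 -c "
from h import *
go([.5059,-.1338,.139],105.5)
im,d=ctrl.get_image('scene');cv2.imwrite('pics/s3.png',cv2.resize(im[170:320,200:400,::-1],(800,600),interpolation=cv2.INTER_CUBIC))"
```

```text
t 9.35 pos [ 0.5075 -0.1324  0.2341] tooly -74.31 tilt [-1.4e-03  5.0e-04 -1.0e+00] q6 0.9 open 0.0849108220784505 F [-0.9 -1.1 -0.7] grip 0.0
shift units before turn [-0.09  0.05  4.76] turn units 0.004
shift units after turn [-0.09  0.05  4.76]
```

View pics/s3.png

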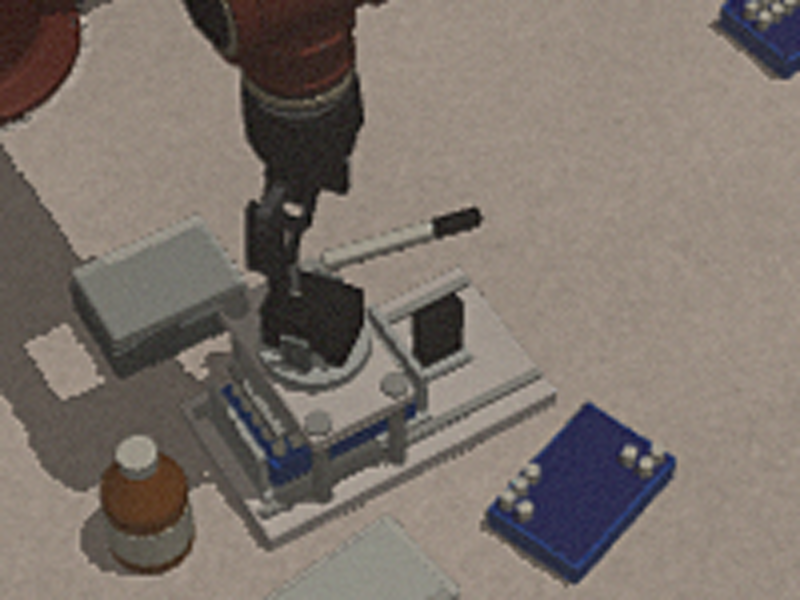

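The gripper is right above the knob at (312,310), with its fingers along the tab line. I'll descend.

Emit:
jog_arm --pt "-0.09 0.05 0 0 0 0 1" --pt "0 0 0.8 0 0 0 1" --pt "0 0 0.8 0 0 0 1" --pt "0 0 0.8 0 0 0 1" --pt "0 0 0.8 0 0 0 1" --pt "0 0 0.8 0 0 0 1" --pt "0 0 0.7 0 0 0 1" --pt "0 0 0 0 0 0 1"

```text
t: 10.2
tool_pos: [0.5048, -0.1332, 0.138]
tool_rot: [-3.109, -0.429, 0.007]
contact_force: [-0.8, -0.0, -0.9]
opening: 0.0852
grip_force: 0.0
```

Emit:
jog_arm --pt "0 0 0 0 0 0 0.6" --pt "0 0 0 0 0 0 0.5" --pt "0 0 0 0 0 0 0.4" --pt "0 0 0 0 0 0 0.4" --grip_force 25

```text
t: 10.6
tool_pos: [0.5072, -0.1342, 0.1428]
tool_rot: [3.111, 0.429, 0.003]
contact_force: [-0.9, -0.8, 5.1]
opening: 0.0598
grip_force: 3.6
```

Emit:
jog_arm --pt "0 0 0 0 0 0 0.2" --pt "0 0 0 0 0 0 0" --pt "0 0 0 0 0 0 -1" --pt "0 0 0 0 0 0 -1" --pt "0 0 0 0 0 0 -1" --grip_force 25

```text
t: 11.1
tool_pos: [0.5074, -0.1335, 0.1436]
tool_rot: [-3.112, -0.429, -0.003]
contact_force: [-3.5, 3.5, 10.3]
opening: 0.0487
grip_force: 26.0
```

```bash
python3 -c "
from h import *
go([.5059,-.1338,.139],105.5); print(ctrl.get_obs()['wrist_torque'])"
```

```text
t 11.1 pos [ 0.5074 -0.1335  0.1436] tooly -74.31 tilt [ 2.1e-03  8.0e-04 -1.0e+00] q6 0.897 open 0.048710878265224015 F [-3.5  3.5 10.3] grip 25.962879359722137
shift units before turn [-0.08 -0.01  0.23] turn units 0.004
shift units after turn [-0.08 -0.01  0.23]
[ 0.57712562  0.65308275 -0.10001288]
```

Both tabs are fully in, with an opening of 48.7 mm. I'll turn clockwise.

Emit:
jog_arm --pt "-0.05 0 0 0 0 0.1 -1" --pt "0 0 0 0 0 0.15 -1" --pt "0 0 0 0 0 0.15 -1" --pt "0 0 0 0 0 0.15 -1" --pt "0 0 0 0 0 0 -1"

```text
t: 11.6
tool_pos: [0.5073, -0.134, 0.1437]
tool_rot: [-3.131, 0.251, -0.008]
contact_force: [0.8, 2.3, 7.6]
opening: 0.0491
grip_force: 25.3
```

```bash
python3 -c "
from h import *
go([.5059,-.1338,.139],29.2); print(ctrl.get_obs()['wrist_torque'])"
```

```text
t 11.6 pos [ 0.5073 -0.134   0.1437] tooly -99.17 tilt [ 4.8e-03  1.0e-04 -1.0e+00] q6 1.329 open 0.04906120244542566 F [0.8 2.3 7.6] grip 25.32464772462845
shift units before turn [-0.07  0.    0.23] turn units 1.147
shift units after turn [-0.04  0.06  0.23]
[ 0.41888094 -0.02426869 -0.18824422]
```

Emit:
jog_arm --pt "0 0 0 0 0 0.17 -1" --pt "0 0 0 0 0 0.17 -1" --pt "0 0 0 0 0 0.17 -1" --pt "0 0 0 0 0 0.17 -1" --pt "0 0 0 0 0 0.17 -1" --pt "0 0 0 0 0 0.15 -1" --pt "0 0 0 0 0 0 -1"

```text
t: 12.3
tool_pos: [0.5069, -0.1347, 0.1437]
tool_rot: [-2.797, 1.43, -0.006]
contact_force: [-1.3, 0.8, 8.1]
opening: 0.0487
grip_force: 25.4
```

```bash
python3 -c "
from h import *
go([.5059,-.1338,.139],29.2); print(ctrl.get_obs()['wrist_torque'])"
```

```text
t 12.3 pos [ 0.5069 -0.1347  0.1437] tooly -144.18 tilt [ 0.0036 -0.0015 -1.    ] q6 2.115 open 0.048668578251515465 F [-1.3  0.8  8.1] grip 25.442841947078705
shift units before turn [-0.07  0.02  0.23] turn units 0.147
shift units after turn [-0.06  0.02  0.23]
[ 0.07843804  0.32364621 -0.12877002]
```

Emit:
jog_arm --pt "0 0 0 0 0 0.08 -1" --pt "0 0 0 0 0 0.06 -1" --pt "0 0 0 0 0 0 -1"

```text
t: 12.6
tool_pos: [0.5068, -0.1347, 0.1437]
tool_rot: [-2.715, 1.58, -0.006]
contact_force: [-1.6, 0.9, 8.3]
opening: 0.0485
grip_force: 25.5
```

```bash
python3 -c "
from h import *
go([.5059,-.1338,.139],29.2); print(ctrl.get_obs()['wrist_torque'])"
```

```text
t 12.6 pos [ 0.5068 -0.1347  0.1437] tooly -150.4 tilt [ 0.0033 -0.0016 -1.    ] q6 2.223 open 0.048518116397424364 F [-1.6  0.9  8.3] grip 25.481698215007782
shift units before turn [-0.06  0.02  0.23] turn units 0.009
shift units after turn [-0.06  0.02  0.23]
[ 0.05055374  0.32447028 -0.12750854]
```

Emit:
jog_arm --pt "0 0 0 0 0 0.05 -1" --pt "0 0 0 0 0 0.03 -1" --pt "0 0 0 0 0 0 -1"

```text
t: 12.9
tool_pos: [0.5069, -0.1349, 0.1437]
tool_rot: [2.667, -1.658, 0.007]
contact_force: [-1.3, -1.2, 7.9]
opening: 0.0488
grip_force: 27.9
```

```bash
python3 -c "
from h import *
go([.5059,-.1338,.139],29.2); print(ctrl.get_obs()['wrist_torque'])"
```

```text
t 12.9 pos [ 0.5069 -0.1349  0.1437] tooly -153.74 tilt [ 0.0034 -0.0029 -1.    ] q6 2.282 open 0.04877207621942221 F [-1.3 -1.2  7.9] grip 27.87439674139023
shift units before turn [-0.07  0.02  0.23] turn units -0.065
shift units after turn [-0.07  0.02  0.23]
[-0.11250771  0.26315411  1.29194252]
```

Emit:
jog_arm --pt "0 0 0 0 0 0.05 -1" --pt "0 0 0 0 0 0 -1"

```text
t: 13.1
tool_pos: [0.5071, -0.1355, 0.1438]
tool_rot: [2.634, -1.709, 0.009]
contact_force: [0.1, -1.5, 6.7]
opening: 0.0487
grip_force: 33.2
```

```bash
python3 -c "
from h import *
go([.5059,-.1338,.139],29.2); print(ctrl.get_obs()['wrist_torque'])"
```

```text
t 13.1 pos [ 0.5071 -0.1355  0.1438] tooly -155.94 tilt [ 0.0039 -0.0045 -1.    ] q6 2.321 open 0.04869014543407749 F [ 0.1 -1.5  6.7] grip 33.18703828845173
shift units before turn [-0.1   0.02  0.24] turn units -0.114
shift units after turn [-0.1   0.01  0.24]
[-0.38549742  0.16247874  1.62273906]
```

The hard stop is reached, with torque rising to 1.6 N m. I'll open in place and then retreat upward.

Emit:
jog_arm --pt "0 0 0 0 0 0 0.3" --pt "0 0 0 0 0 0 0.6" --pt "0 0 0 0 0 0 1" --pt "0 0 0 0 0 0 1" --pt "0 0 0 0 0 0 1" --pt "0 0 -0.5 0 0 0 1" --pt "0 0 -1 0 0 0 1" --pt "0 0 -1 0 0 0 1"

```text
t: 13.9
tool_pos: [0.5053, -0.134, 0.1922]
tool_rot: [-2.632, 1.716, 0.001]
contact_force: [0.3, -0.3, 0.4]
opening: 0.0855
grip_force: 0.0
```

Emit:
jog_arm --pt "0 0 -1 0 0 0 1" --pt "0 0 -1 0 0 0 1" --pt "0 0 -1 0 0 0 1" --pt "0 0 -1 0 0 0 1" --pt "0 0 -1 0 0 0 1"

```text
t: 14.4
tool_pos: [0.5055, -0.1341, 0.2931]
tool_rot: [-2.631, 1.716, -0.001]
contact_force: [0.4, -0.3, 0.1]
opening: 0.0856
grip_force: 0.0
```

```bash
python3 -c "
from h import *
go([.5059-.15,-.1338-.15,.25],29.2)"
```

```text
t 14.4 pos [ 0.5055 -0.1341  0.2931] tooly -156.21 tilt [ 8.e-04 -1.e-04 -1.e+00] q6 2.325 open 0.08557320491316374 F [ 0.4 -0.3  0.1] grip 0.0
shift units before turn [3.83 9.87 2.15] turn units -0.12
shift units after turn [ 2.89 10.18  2.15]
```

Next I'll move the arm aside for a clear look.

Emit:
jog_arm --pt "0.4 1 0 0 0 0 1" --pt "0.4 1 0 0 0 0 1" --pt "0.4 1 0 0 0 0 1" --pt "0.4 1 0 0 0 0 1" --pt "0.4 1 0 0 0 0 1" --pt "0.4 1 0 0 0 0 1" --pt "0.4 1 0 0 0 0 1" --pt "0 0 0 0 0 0 1"

```text
t: 15.2
tool_pos: [0.399, -0.243, 0.2922]
tool_rot: [2.629, -1.72, 0.002]
contact_force: [0.4, 0.2, 0.2]
opening: 0.0853
grip_force: 0.0
```

```bash
python3 -c "
from h import *
a=ctrl.get_image('top')[0][190:310,290:450,::-1];b=ctrl.get_image('scene')[0][210:330,210:370,::-1]
cv2.imwrite('pics/f.png',np.hstack([cv2.resize(x[15:105,35:135],(400,360),interpolation=cv2.INTER_CUBIC) for x in (a,b)]))"
```

```text
(no output)
```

View pics/f.png

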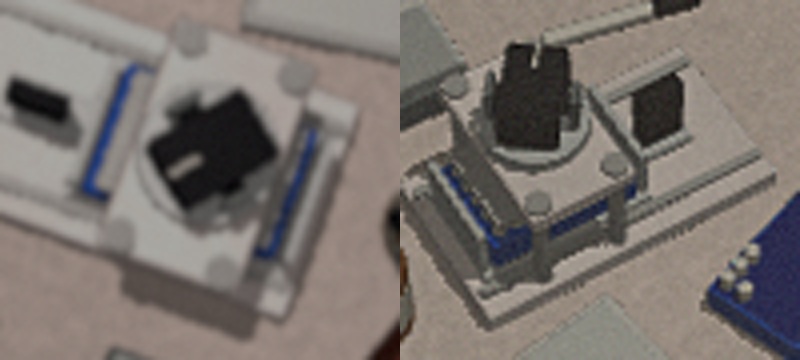

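The knob has turned, and tabs show on both sides: top view (185,105) and (230,190), scene view (490,95) and (575,95). I'll check the angle and tab extents in numbers.

```bash
python3 -c "
from h import *
ax=np.array([.5059,-.1338])
for n in('top','scene'):
    im,d=ctrl.get_image(n);P=cloud(n,d);g=im.max(2)
    near=np.hypot(*(P[...,:2]-ax).transpose(2,0,1))<.05
    m=near&(P[...,2]>.17)&(g<75);r=cv2.minAreaRect(np.float32(P[m][:,:2]*1000));print(n,r)
    q=P[near&(P[...,2]>.145)&(P[...,2]<.169)][:,:2]-np.array(r[0])/1000
    a=np.radians(68.2-39);u=q@[np.cos(a),np.sin(a)]*1000;print(len(u),np.percentile(u,[0,2,50,98,100]).round(1))
"
```

```text
top ((505.35009765625, -132.62022399902344), (45.63224792480469, 62.714717864990234), 29.433822631835938)
102 [-34.8 -34.1  -0.3  33.6  34.6]
scene ((506.7219543457031, -134.76416015625), (46.72181701660156, 68.35685729980469), 28.29542350769043)
160 [-34.3 -33.2   5.9  34.4  35. ]
```

The knob is at 29.4° (29.2° expected at the stop), and both tabs stand out 34 mm, so it is locked.

```bash
python3 -c "
from station import ctrl
print(ctrl.finish_job())"
```

```text
the job is handed in; nothing more can be done
None
```

The sled is fully home and the knob is turned clockwise to its stop, with both tabs sprung out and locked; I handed the job in at about 15 s with the arm clear.

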